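# Load the cooled preserving jars into the crate by shape

## Task

Pack the four loose jars of pickles from the worktop into the grey crate: stand each one upright on the crate's floor directly in front (on the robot's side) of the jar of the same shape, so that every line from back to front holds one shape. Do not drop or topple any of the glass, do not shift the jars already in the crate, and leave the empty narrow-necked bottle standing where it is.

Things in the scene. Friction and masses are not known exactly. Their poses are not given: they have to be found in the camera images.
- crate: grey perforated stacking crate, 400 mm along its own y, 300 mm along its own x, open on top, fixed. Origin: centre of its underside; z up; its -x side is the front, facing the robot. Walls 8 mm thick, rim 75 mm above the worktop (it overhangs the walls by 3 mm); inner floor flat, 6 mm above the worktop. Four jars stand in a row along its y near the back (about 78 mm behind its centre, about 92 mm from one to the next, in any order); the front half is empty
- tall_jar: loose filled glass jar standing on the worktop: tall slim straight jar, round body 50 mm across, 110 mm high; glass lid on an orange rubber ring, together a round cap 54 mm across that takes up the top 18 mm (the ring's small pull tab yields and can be ignored); 0.2 to 0.5 kg. Origin: centre of its underside; z up
- low_jar: loose filled glass jar standing on the worktop: low squat jar with a wider lid, round, tapering to 54 mm across at its foot, 62 mm high; glass lid on an orange rubber ring, together a round cap 64 mm across that takes up the top 18 mm (the ring's small pull tab yields and can be ignored); 0.2 to 0.5 kg. Origin: centre of its underside; z up
- belly_jar: loose filled glass jar standing on the worktop: bellied jar, round, 75 mm across at the belly 28 mm above its foot, 50 mm across the foot, narrowing to 52 mm under the lid, 88 mm high; glass lid on an orange rubber ring, together a round cap 54 mm across that takes up the top 18 mm (the ring's small pull tab yields and can be ignored); 0.2 to 0.5 kg. Origin: centre of its underside; z up
- square_jar: loose filled glass jar standing on the worktop: square-bodied jar, body 62 x 62 mm and 66 mm high, round lid above it, 94 mm high in all; glass lid on an orange rubber ring, together a round cap 54 mm across that takes up the top 18 mm (the ring's small pull tab yields and can be ignored); 0.2 to 0.5 kg. Origin: centre of its underside; z up; x and y square to its sides
- tall_crated: the same kind of jar already in the crate's back row, also loose: tall slim straight jar, round body 50 mm across, 110 mm high. Origin: centre of its underside; z up, its x and y parallel to the crate's
- low_crated: the same kind of jar already in the crate's back row, also loose: low squat jar with a wider lid, round, tapering to 54 mm across at its foot, 62 mm high. Origin: centre of its underside; z up, its x and y parallel to the crate's
- belly_crated: the same kind of jar already in the crate's back row, also loose: bellied jar, round, 75 mm across at the belly 28 mm above its foot, 50 mm across the foot, narrowing to 52 mm under the lid, 88 mm high. Origin: centre of its underside; z up, its x and y parallel to the crate's
- square_crated: the same kind of jar already in the crate's back row, also loose: square-bodied jar, body 62 x 62 mm and 66 mm high, round lid above it, 94 mm high in all. Origin: centre of its underside; z up, its x and y parallel to the crate's
- bottle: empty clear glass bottle with a narrow neck, body 66 mm across, glass lid on an orange ring, 48 mm across, 128 mm high, standing among the loose jars; no mate in the crate; stays where it is. Origin: centre of its underside; z up
There are look-alikes about, which are no part of the job. What is shaped like the square_jar but purple is not meant.

How it is judged:
By the outcome, as a careful person would: the job done as asked, in the order asked, and still so for the second after the job is handed in, with the robot touching nothing.
It also fails if it takes over 109 s, if anything falls off the work surface, if the arm or the gripper's body presses on something with over 40 N, if the wrist force passes 120 N, or if a joint passes its speed limit or range.

## Robot

A 7-joint arm with a two-finger parallel gripper is mounted at the origin on the work surface. World frame = base frame: x ahead of the robot, y to its left, z up, the work surface at z = 0. Lengths are in m, angles in rad, forces in N, time in s.
With the tool pointing down it reaches from about 0.425 to 0.925 m from the base axis. Payload 6.8 kg.
Tool frame: the origin (TCP) lies at the very end of the fingers, on their centre line; the grasp point (between the pads) lies 19 mm behind it; z points along the fingers, x is the direction in which the jaws open and shut, and the axes are right-handed (so a half turn about z gives the same grasp; the last joint's range is limited). The gripper opens to 85 mm and grips with 20 to 120 N. Pads are 22 mm wide; open, the fingers measure 114 mm over their backs; the gripper's body (76 mm by 85 mm) begins 54 mm behind the grasp point. The pads swing forward as they close: fully open they stand 13 mm farther back than shut.
Start: joints at [-1.357, 0.477, 0.022, 1.555, -0.011, 1.109, -0.083], TCP at [0.213, 0.64, 0.231] pointing down, gripper open.
Joint ranges: [-2.96, 2.96], [-0.34, 2.1], [-1.41, 1.46], [0.24, 2.44], [-1.37, 4.51], [0.17, 1.92], [-2.96, 2.96]. Speed limits (rad/s): [2.39, 2.39, 3.14, 3.14, 3.14, 3.14, 3.14].

## Interface

Orientations are given as a unit quaternion [w, x, y, z].
In Python, from station import bot gives the robot as it stands.
- The arm moves only by the shell command python3 -m creep 'ROWS' [FORCE]. ROWS is JSON, a list that holds one entry, the list of rows, each a list of 7 numbers: the shift along the tool's x, y, z in cm, then the turn, a rotation vector about the tool's x, y, z in rad, then the opening, from 0 (shut) to 1 (fully open). In form: [[[dx, dy, dz, wx, wy, wz, claw], ...]]. A call has 1 to 10 rows; each row is the pose to reach, as a shift and turn from the pose commanded when the call began, along the tool's axes at that moment; what a row does not reach only later rows make up. A row lasts 1/8 s, in which the tool goes at most 62.5 mm and 10.7 degrees, less where a joint would pass 70% of its speed; a pose out of reach is approached as far as the arm can. A call with a gripper value outside its range is refused whole. The fingers move at their own pace and stop on an object; FORCE is the grip in N (left out, the last holds). Time passes only in rows, so rows that repeat a pose let the fingers close. It gives the time, the measured TCP pose, the force and the opening at its end, in the units of the state.
- bot.get_obs(): the state, without advancing time (a new reading comes with each control period).
- bot.read_camera(name): name is "scene" or "top" or "wrist"; returns (picture, depth): 400x640x3 uint8, blue, green, red; 400x640 float32, m along the optical axis (not along the pixel's ray), 0 where there is no reading.
- bot.calibration(name): a dict with "mtx" (3x3 intrinsics, pixels), "rvec" (rotation vector, rad) and "tvec" (3), from world to camera coordinates, as OpenCV has them. Camera axes: x right, y down, z forward; pixel columns grow to the right and rows downward; lengths in m; the calibration is good to about 2 mm. A picture is of the moment at which its call begins: read the wrist's pose just before it. calibration takes no time and is no camera call; for the wrist camera it gives the pose at the moment of the call.
- bot.hand_in(): hands the job in, once; it reports no verdict.
Trained networks look in the newest picture that a camera, given by its name, has taken for a name from the list of things; names that differ only in an ending like _2 or _b are one class to them, and where a whole thing is asked for, a point or a joint stands for the part that bears it (a point fixed in the world has none). Each returns a list of dicts, best first, with "p" (0 to 1); they miss things now and then, are a little off and sometimes report something else, mostly with a low value. They report only what shows in the picture. A call takes as long as a camera call. They do not tell look-alikes from the thing itself.
- bot.find_in(camera, label): "xy" ([column, row] in pixels, amid what is visible of it).
- bot.silhouettes(camera, label): "mask" (400x640 bool, what is visible of it) and "xy" ([column, row] in pixels, amid what is visible of it).
The state is a dict: "t": time; "q": joint angles; "joint_vel": joint speeds; "joint_torque": joint torques, N m; "eef_pos": TCP position; "tool_rot": TCP orientation; "contact_force": force on the tool from outside, world axes, zero at the start; "torque": the same for the moment, N m; "gripper_width": opening from 0.0 (shut) to 1.0 (fully open).
Only numpy, scipy, OpenCV 4.12 (cv2) and the standard library are available. Lean on these libraries where they do the work, as an engineer would, in place of code of your own. Each camera call takes 0.05 s, during which the arm holds its last target.

## Working session

There is one attempt and no reset: what is moved stays moved. The work goes in short steps, Python scripts to look and compute and a shell command to move; the robot and the scene stay as the last step left them, time stands still between calls to the robot, and variables do not carry over. Pictures are saved under pics/ and viewed, and the job is handed in when it is done.

```bash
ls; mkdir -p pics; python3 - <<'E'
from station import bot
import cv2
print(bot.get_obs())
for n in ["scene","top","wrist"]:
    p,d=bot.read_camera(n); cv2.imwrite(f"pics/{n}0.png",p)
    import numpy as np
    np.save(f"pics/{n}0_d.npy",d)
    print(n,bot.calibration(n))
E
```

```text
pics
{'t': 0.0, 'q': array([-1.35708443,  0.47777364,  0.02232995,  1.5564653 , -0.01148886,
        1.10929655, -0.08312184]), 'joint_vel': array([ 0.00099507,  0.00083112,  0.00093271,  0.00010717,  0.00140459,
       -0.00054435, -0.00052894]), 'joint_torque': array([-2.49026562e-04, -5.96451688e+01,  1.60731923e+00, -2.81199092e+01,
        1.23410838e-02,  9.42846760e-03, -2.69296879e-05]), 'eef_pos': array([0.21331595, 0.63977706, 0.23033743]), 'tool_rot': array([ 5.85662275e-04,  8.11255903e-01,  5.84690547e-01, -6.93053690e-04]), 'contact_force': array([ 0.32635181,  0.20278081, -0.09559086]), 'torque': array([ 0.02910199, -0.03526506, -0.03699529]), 'gripper_width': 0.999606640345695}
scene {'mtx': array([[408.97308978,   0.        , 317.3224511 ],
       [  0.        , 408.97308978, 203.2152138 ],
       [  0.        ,   0.        ,   1.        ]]), 'rvec': array([ 1.11763304,  2.55907415, -0.80035268]), 'tvec': array([ 0.34932589, -0.29023489,  1.34084528])}
top {'mtx': array([[440.3284862 ,   0.        , 325.76046177],
       [  0.        , 440.3284862 , 203.30329117],
       [  0.        ,   0.        ,   1.        ]]), 'rvec': array([ 2.22027155, -2.19069377,  0.08372142]), 'tvec': array([-0.00733463,  0.4981568 ,  0.96215841])}
wrist {'mtx': array([[290.02799083,   0.        , 316.4350346 ],
       [  0.        , 290.02799083, 196.03344288],
       [  0.        ,   0.        ,   1.        ]]), 'rvec': array([-2.36790175, -1.70537245, -0.22555659]), 'tvec': array([-0.67435593, -0.0338888 ,  0.37888886])}
```

View pics/scene0.png

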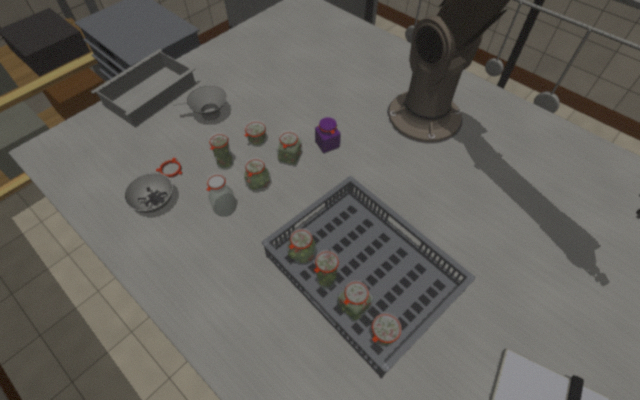

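View pics/top0.png

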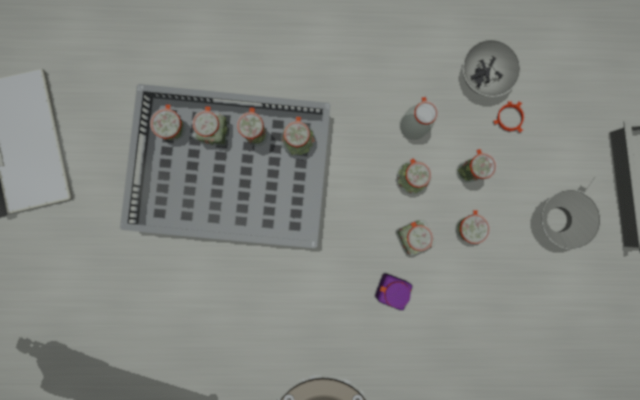

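View pics/wrist0.png

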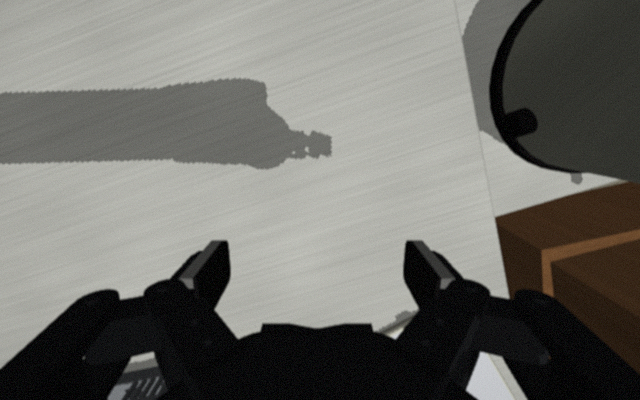

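```bash
cat > h.py <<'E'
import numpy as np, cv2
from station import bot
def proj(cal,P):
    return cv2.projectPoints(np.asarray(P,float).reshape(-1,1,3),cal["rvec"],cal["tvec"],cal["mtx"],None)[0].reshape(-1,2)
def cloud(cal,d):
    K=cal["mtx"];R=cv2.Rodrigues(cal["rvec"])[0];v,u=np.mgrid[:d.shape[0],:d.shape[1]]
    c=np.stack([(u-K[0,2])/K[0,0]*d,(v-K[1,2])/K[1,1]*d,d],-1)
    return (c-cal["tvec"].ravel())@R
def atz(cal,uv,z):
    K=cal["mtx"];R=cv2.Rodrigues(cal["rvec"])[0]
    o=-R.T@cal["tvec"].ravel(); r=R.T@np.linalg.solve(K,np.array([uv[0],uv[1],1.]))
    return o+r*(z-o[2])/r[2]
E
python3 - <<'E'
from h import *
names=["tall_jar","low_jar","belly_jar","square_jar","tall_crated","low_crated","belly_crated","square_crated","bottle","crate"]
for cam in ["top","scene"]:
    p,d=bot.read_camera(cam);cal=bot.calibration(cam);W=cloud(cal,d)
    for n in names:
        for r in bot.silhouettes(cam,n)[:5]:
            m=r["mask"]&(d>0); Q=W[m]
            if len(Q)<5: continue
            zt=np.percentile(Q[:,2],97); T=Q[Q[:,2]>zt-.012]
            print(cam,n,round(r["p"],2),np.round(r["xy"]),"ztop %.3f"%zt,"xy",np.round((T[:,:2].max(0)+T[:,:2].min(0))/2,3),"ext",np.round(np.ptp(T[:,:2],axis=0),3))
E
python3 - <<'E'
from h import *
p=cv2.imread("pics/top0.png")
a=cv2.resize(p[80:170,120:340],None,fx=3.6,fy=3.6,interpolation=3);cv2.imwrite("pics/c1.png",a)
a=cv2.resize(p[80:320,360:520],None,fx=2.5,fy=2.5,interpolation=3);cv2.imwrite("pics/c2.png",a)
p=cv2.imread("pics/scene0.png")
a=cv2.resize(p[100:350,190:420],None,fx=2.4,fy=2.4,interpolation=3);cv2.imwrite("pics/c3.png",a)
E
```

```text
top tall_jar 0.66 [476. 168.] ztop 0.109 xy [ 0.577 -0.317] ext [0.057 0.05 ]
top tall_jar 0.38 [412. 174.] ztop 0.087 xy [ 0.562 -0.189] ext [0.061 0.051]
top low_jar 0.92 [471. 229.] ztop 0.062 xy [ 0.448 -0.317] ext [0.064 0.061]
top belly_jar 0.79 [415. 175.] ztop 0.087 xy [ 0.562 -0.189] ext [0.061 0.051]
top belly_jar 0.4 [416. 238.] ztop 0.093 xy [ 0.43  -0.192] ext [0.057 0.05 ]
top square_jar 0.84 [393. 290.] ztop 0.093 xy [ 0.31  -0.142] ext [0.051 0.06 ]
top square_jar 0.56 [415. 239.] ztop 0.093 xy [ 0.43  -0.192] ext [0.057 0.05 ]
top low_crated 0.89 [167. 127.] ztop 0.068 xy [0.665 0.342] ext [0.071 0.062]
top belly_crated 0.94 [297. 139.] ztop 0.093 xy [0.642 0.063] ext [0.062 0.052]
top belly_crated 0.73 [413. 174.] ztop 0.087 xy [ 0.562 -0.189] ext [0.061 0.051]
top square_crated 0.72 [210. 126.] ztop 0.099 xy [0.658 0.25 ] ext [0.061 0.051]
top bottle 0.72 [418. 119.] ztop 0.127 xy [ 0.683 -0.196] ext [0.056 0.046]
top bottle 0.66 [476. 167.] ztop 0.109 xy [ 0.578 -0.317] ext [0.059 0.05 ]
top crate 0.8 [231. 171.] ztop 0.076 xy [0.572 0.21 ] ext [0.335 0.427]
scene
[... 172 characters left out ...]
88 [257. 172.] ztop 0.086 xy [ 0.566 -0.187] ext [0.057 0.052]
scene belly_jar 0.34 [357. 300.] ztop 0.099 xy [0.662 0.251] ext [0.061 0.052]
scene square_jar 0.92 [329. 135.] ztop 0.091 xy [ 0.314 -0.14 ] ext [0.051 0.058]
scene square_jar 0.86 [292. 148.] ztop 0.091 xy [ 0.432 -0.191] ext [0.058 0.053]
scene tall_crated 0.81 [326. 268.] ztop 0.114 xy [0.656 0.158] ext [0.061 0.051]
scene low_crated 0.97 [382. 328.] ztop 0.067 xy [0.669 0.343] ext [0.07 0.06]
scene square_crated 0.75 [355. 300.] ztop 0.099 xy [0.662 0.251] ext [0.061 0.052]
scene bottle 0.83 [220. 196.] ztop 0.126 xy [ 0.687 -0.194] ext [0.052 0.046]
scene crate 0.71 [373. 269.] ztop 0.075 xy [0.575 0.209] ext [0.336 0.426]
```

View pics/c1.png

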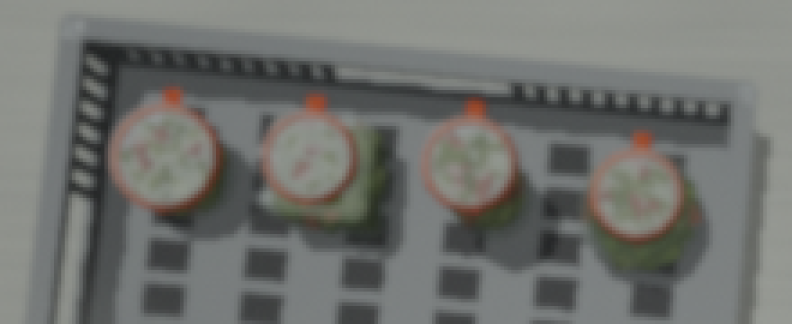

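View pics/c2.png

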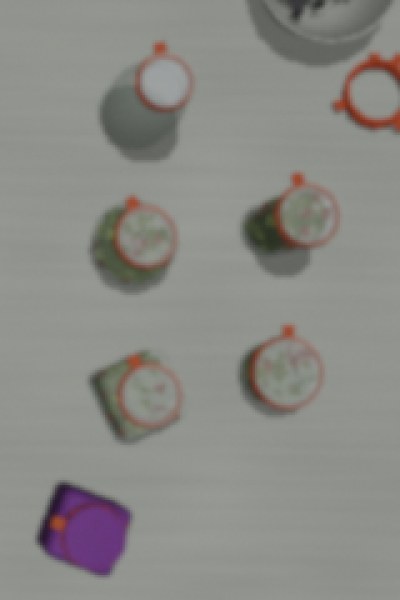

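View pics/c3.png

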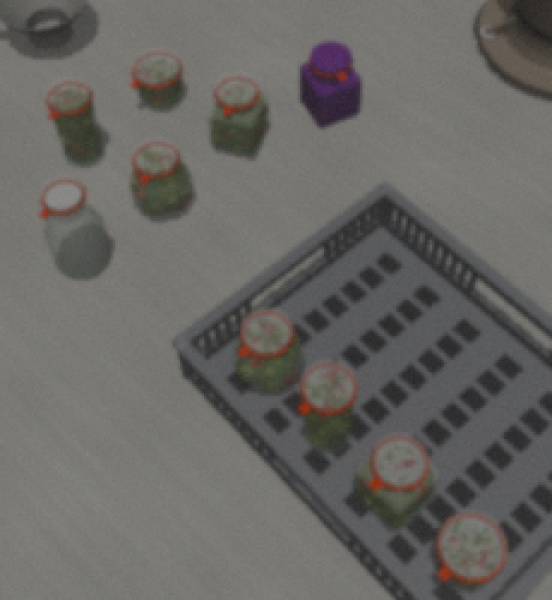

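```bash
cat > m.py <<'E'
from h import *
from scipy.optimize import minimize
def capc(W,m,c0,zt,R):
    # best circle of radius R over top-face points
    Q=W[m]; T=Q[(abs(Q[:,2]-zt)<.006)&(np.hypot(*(Q[:,:2]-c0).T)<R+.02)][:,:2]
    g=np.arange(-.012,.0121,.001); best=None
    for dx in g:
        for dy in g:
            c=c0+[dx,dy]; r=np.hypot(*(T-c).T)
            s=np.minimum(np.maximum(r-R,0),.004).sum()*3+ 0
            # area centroid of inside points
            ins=T[r<R]; s+= len(ins)*np.hypot(*(ins.mean(0)-c))*0.5
            if best is None or s<best[0]: best=(s,c,len(T))
    return best
J=dict(tall_jar=([.577,-.317],.110,.027),low_jar=([.448,-.317],.062,.032),belly_jar=([.562,-.189],.088,.027),square_jar=([.43,-.192],.094,.027),
 low_cr=([.665,.342],.068,.032),square_cr=([.658,.25],.1,.027),tall_cr=([.655,.158],.116,.027),belly_cr=([.642,.063],.094,.027),bottle=([.683,-.196],.128,.024),purple=([.31,-.142],.094,.027))
E
python3 - <<'E'
from m import *
for cam in ["top","scene"]:
    p,d=bot.read_camera(cam);cal=bot.calibration(cam);W=cloud(cal,d)
    np.save(f"pics/W_{cam}.npy",W)
    for n,(c,z,R) in J.items():
        b=capc(W,d>0,np.array(c),z-.002*(cam=="scene"),R); print(cam,n,np.round(b[1],4),b[2])
    Q=W[(d>0)&(abs(W[...,2]-.074)<.006)&(W[...,1]>-.02)&(W[...,1]<.45)&(W[...,0]>.35)&(W[...,0]<.8)][:,:2]
    print(cv2.minAreaRect(Q.astype(np.float32)),len(Q))
    Q=W[(d>0)&(W[...,2]>.02)&(W[...,2]<.072)&(np.hypot(W[...,0]-.43,W[...,1]+.192)<.056)][:,:2]
    print("sq",cv2.minAreaRect(Q.astype(np.float32)),len(Q)); np.save(f"pics/sq_{cam}.npy",Q)
Q=np.vstack([np.load(f"pics/sq_{c}.npy") for c in ["top","scene"]]).astype(np.float32)
print(cv2.minAreaRect(Q))
E
```

```text
top tall_jar [ 0.575 -0.318] 491
top low_jar [ 0.446 -0.318] 645
top belly_jar [ 0.558 -0.19 ] 459
top square_jar [ 0.426 -0.192] 484
top low_cr [0.66  0.342] 686
top square_cr [0.654 0.25 ] 502
top tall_cr [0.648 0.156] 510
top belly_cr [0.637 0.064] 483
top bottle [ 0.678 -0.196] 403
top purple [ 0.31  -0.146] 498
((0.5715928077697754, 0.20966307818889618), (0.4069628119468689, 0.3067466616630554), 85.3499755859375) 4989
sq ((0.42612388730049133, -0.19234398007392883), (0.06262616068124771, 0.062289800494909286), 25.491167068481445) 393
scene tall_jar [ 0.578 -0.316] 210
scene low_jar [ 0.449 -0.316] 243
scene belly_jar [ 0.561 -0.188] 231
scene square_jar [ 0.43 -0.19] 200
scene low_cr [0.664 0.343] 652
scene square_cr [0.658 0.251] 428
scene tall_cr [0.652 0.158] 386
scene belly_cr [0.641 0.065] 332
scene bottle [ 0.681 -0.194] 218
scene purple [ 0.314 -0.144] 187
((0.5727384090423584, 0.20898598432540894), (0.4073878526687622, 0.3091994822025299), 85.25774383544922) 3864
sq ((0.4317990243434906, -0.18918627500534058), (0.05955853685736656, 0.062013886868953705), 25.580060958862305) 373
((0.428305983543396, -0.19116201996803284), (0.0675659328699112, 0.06256156414747238), 25.580060958862305)
```

```bash
cat > goal.py <<'E'
import sys
from h import *
from scipy.spatial.transform import Rotation as Ro
x,y,z,yaw=map(float,sys.argv[1:5])
o=bot.get_obs(); q=o["tool_rot"]; R=Ro.from_quat([q[1],q[2],q[3],q[0]])
a=np.radians(yaw); X=np.array([np.cos(a),np.sin(a),0]);Z=np.array([0,0,-1.]);G=Ro.from_matrix(np.stack([X,np.cross(Z,X),Z],1))
print("t",round(o["t"],2),"pos",np.round(o["eef_pos"],4),"grip",round(o["gripper_width"],3),"F",np.round(o["contact_force"],1))
print("shift cm",np.round(R.inv().apply(np.array([x,y,z])-o["eef_pos"])*100,2),"rot",np.round((R.inv()*G).as_rotvec(),4))
E
python3 goal.py .6 .2 .3 -4.7
```

```text
t 1.35 pos [0.2135 0.6404 0.2313] grip 1.0 F [ 0.2 -0.5  0.2]
shift cm [-29.55  50.6   -6.87] rot [-0.     0.     1.331]
```

```bash
python3 -m creep '[[[-2.4,4,-1,0,0,0.1,1],[-5.3,9.1,-2,0,0,0.23,1],[-8.4,14.4,-3,0,0,0.37,1],[-11.5,19.7,-4,0,0,0.51,1],[-14.6,25,-5,0,0,0.65,1],[-17.7,30.4,-6,0,0,0.8,1],[-20.8,35.7,-6.5,0,0,0.94,1],[-23.9,41,-6.87,0,0,1.08,1],[-26.9,46,-6.87,0,0,1.21,1],[-29.55,50.6,-6.87,0,0,1.331,1]]]' 50; python3 goal.py .4475 -.317 .15 -4.7
```

```text
t: 2.6
eef_pos: [0.6013, 0.1981, 0.3004]
tool_rot: [-0.0, 0.999, -0.043, 0.0]
contact_force: [0.4, -0.2, 0.1]
gripper_width: 1.0
t 2.6 pos [0.6013 0.1981 0.3004] grip 1.0 F [ 0.4 -0.2  0.1]
shift cm [-10.87  52.66  15.01] rot [-0.0004 -0.0007 -0.0046]
```

```bash
python3 -m creep '[[[-0.8,4,1,0,0,0,1],[-2,9.7,2,0,0,0,1],[-3.3,15.7,4,0,0,0,1],[-4.5,21.7,6,0,0,0,1],[-5.8,27.7,8,0,0,0,1],[-7,33.7,10,0,0,0,1],[-8.2,39.7,11,0,0,0,1],[-9.4,45.5,12,0,0,0,1],[-10.5,50.5,12,0,0,0,1],[-10.96,52.77,12,0,0,0,1]]]'; python3 -m creep '[[[0,0,0,0,0,0,1],[0,0,0,0,0,0,1]]]'; python3 goal.py .4475 -.317 .036 -4.7;  python3 - <<'E'
from h import *
p,d=bot.read_camera("wrist");cv2.imwrite("pics/w1.png",p); cal=bot.calibration("wrist")
np.save("pics/w1d.npy",d)
for c in ([.4475,-.317,.062],):print(proj(cal,[c]))
for n in ["low_jar"]:
    W=cloud(cal,d)
    from m import *
    for k,z in (("low_jar",.062),):
        b=capc(W,d>0,np.array(J[k][0]),z,J[k][2]); print(k,b)
E
```

```text
t: 3.85
eef_pos: [0.4456, -0.3207, 0.1802]
tool_rot: [0.001, 0.999, -0.043, -0.0]
contact_force: [-0.4, 0.6, 0.4]
gripper_width: 0.996
t: 4.1
eef_pos: [0.4482, -0.3157, 0.1799]
tool_rot: [-0.0, 0.999, -0.04, 0.0]
contact_force: [-0.5, -0.5, 0.1]
gripper_width: 0.999
t 4.1 pos [ 0.4482 -0.3157  0.1799] grip 0.999 F [-0.5 -0.5  0.1]
shift cm [-0.06  0.15 14.39] rot [-0.0009 -0.      0.0014]
[[315.3630257  193.08951741]]
low_jar (np.float64(0.4196220397625983), array([ 0.447, -0.319]), 3276)
```

View pics/w1.png

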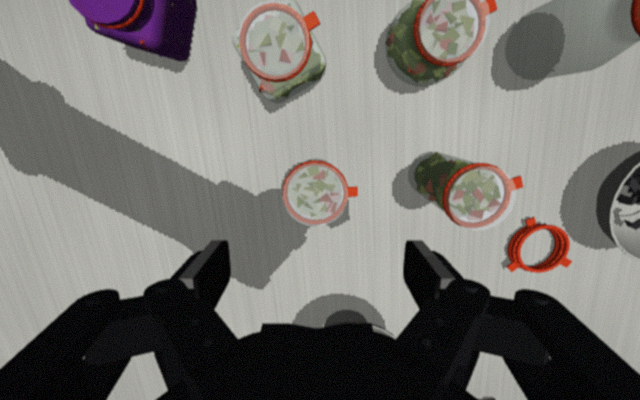

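```bash
python3 -m creep '[[[-0.1,0.22,2,0,0,0,1],[-0.1,0.22,6,0,0,0,1],[-0.1,0.22,10,0,0,0,1],[-0.1,0.22,13,0,0,0,1],[-0.1,0.22,14.6,0,0,0,1],[-0.1,0.22,15,0,0,0,1],[-0.1,0.22,15,0,0,0,1]]]'; python3 -m creep '[[[0,0,0,0,0,0,0.4],[0,0,0,0,0,0,0.4],[0,0,0,0,0,0,0.4],[0,0,0,0,0,0,0.4],[0,0,0,0,0,0,0.4]]]' 50; python3 goal.py .4475 -.317 .2 -4.7
```

```text
t: 5.03
eef_pos: [0.4471, -0.3191, 0.0307]
tool_rot: [0.0, 0.999, -0.041, 0.001]
contact_force: [0.5, -0.5, 0.5]
gripper_width: 1.0
t: 5.65
eef_pos: [0.4471, -0.3195, 0.0313]
tool_rot: [0.0, 0.999, -0.041, 0.001]
contact_force: [-0.5, 0.5, 5.8]
gripper_width: 0.733
t 5.65 pos [ 0.4471 -0.3195  0.0313] grip 0.733 F [-0.5  0.5  5.8]
shift cm [  0.05  -0.24 -16.87] rot [ 0.0003 -0.0019 -0.0001]
```

```bash
python3 -m creep '[[[0,0,-0.5,0,0,0,0.4],[0,0,-2,0,0,0,0.4],[0,0,-5,0,0,0,0.4],[0,0,-9,0,0,0,0.4],[0,0,-13,0,0,0,0.4],[0,0,-16,0,0,0,0.4],[0,0,-17,0,0,0,0.4],[0,0,-17,0,0,0,0.4]]]'; python3 goal.py .539 .353 .2 -4.7; python3 - <<'E'
from h import *
p,d=bot.read_camera("scene");cv2.imwrite("pics/s1.png",cv2.resize(p[0:300,120:480],None,fx=2,fy=2))
E
```

```text
t: 6.65
eef_pos: [0.4464, -0.3189, 0.2002]
tool_rot: [-0.0, 0.999, -0.041, 0.0]
contact_force: [-0.1, 0.0, -2.6]
gripper_width: 0.729
t 6.65 pos [ 0.4464 -0.3189  0.2002] grip 0.729 F [-0.1  0.  -2.6]
shift cm [ 3.730e+00 -6.772e+01  4.000e-02] rot [-0.0002 -0.0008  0.0001]
```

View pics/s1.png

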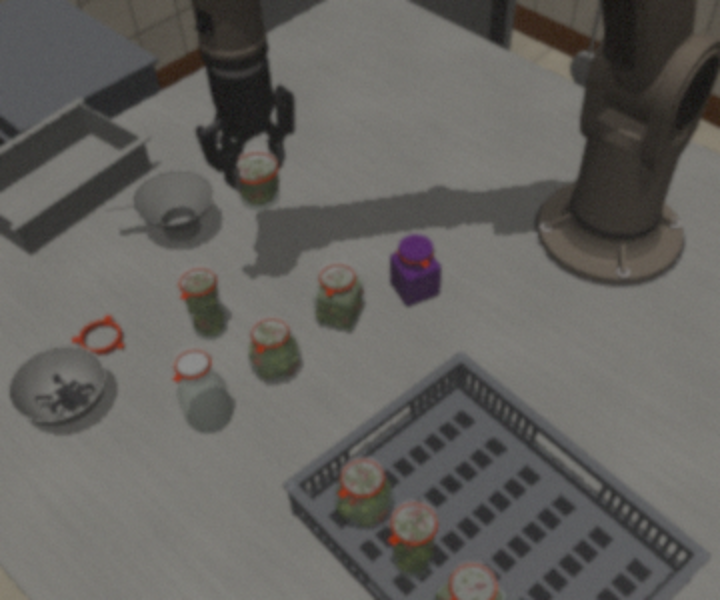

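```bash
python3 -m creep '[[[0.1,-1.5,0,0,0,0,0.4],[0.3,-5,0,0,0,0,0.4],[0.6,-10,0,0,0,0,0.4],[0.9,-15.5,0,0,0,0,0.4],[1.2,-21,0,0,0,0,0.4],[1.5,-26.5,0,0,0,0,0.4],[1.8,-32,0,0,0,0,0.4],[2.1,-37.5,0,0,0,0,0.4],[2.4,-43,0,0,0,0,0.4],[2.7,-48.5,0,0,0,0,0.4]]]'; python3 -m creep '[[[0.3,-5.5,0,0,0,0,0.4],[0.6,-10.5,0,0,0,0,0.4],[0.8,-14.5,0,0,0,0,0.4],[0.9,-17.5,0,0,0,0,0.4],[1.03,-19.2,0,0,0,0,0.4],[1.03,-19.2,0,0,0,0,0.4],[1.03,-19.2,0,0,0,0,0.4]]]'; python3 goal.py .539 .353 .038 -4.7;  python3 - <<'E'
from h import *
p,d=bot.read_camera("wrist");cv2.imwrite("pics/w2.png",p)
E
```

```text
t: 7.95
eef_pos: [0.5118, 0.1646, 0.1989]
tool_rot: [0.0, 0.999, -0.041, -0.001]
contact_force: [1.2, -0.3, -2.1]
gripper_width: 0.733
t: 8.82
eef_pos: [0.5391, 0.3507, 0.1997]
tool_rot: [0.001, 0.999, -0.042, -0.0]
contact_force: [0.1, -0.6, -3.2]
gripper_width: 0.73
t 8.82 pos [0.5391 0.3507 0.1997] grip 0.73 F [ 0.1 -0.6 -3.2]
shift cm [-0.02 -0.26 16.17] rot [ 0.0014  0.0004 -0.0019]
```

View pics/w2.png

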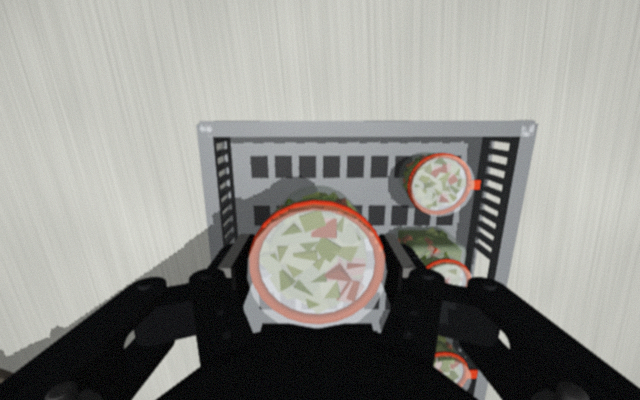

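```bash
python3 - <<'E'
from h import *
cal=bot.calibration("wrist")
print(proj(cal,[[.662,.3425,.068],[.5391,.3507,.068],[.5391,.3507,.23],[.5391,.3507,.2]]))
from m import *
p,d=bot.read_camera("wrist");W=cloud(cal,d);print(capc(W,d>0,np.array(J["low_cr"][0]),.068,.032)[1])
for z in (.225,.23,.235,.24): print(z,capc(W,d>0,np.array([.539,.351]),z,.032)[1:])
E
```

```text
[[442.59978445 185.14636734]
 [316.04953103 187.39578296]
 [315.10994087 274.13808217]
 [315.42634878 244.92752697]]
[0.661 0.342]
0.225 (array([0.54 , 0.354]), 15228)
0.23 (array([0.54 , 0.353]), 14870)
0.235 (array([0.54 , 0.352]), 11092)
0.24 (array([0.54 , 0.355]), 1433)
```

```bash
python3 -m creep '[[[0,0,1.5,0,0,0,0.4],[0,0,5,0,0,0,0.4],[0,0,9,0,0,0,0.4],[0,0,12.5,0,0,0,0.4],[0,0,14.5,0,0,0,0.4],[0,0,15.4,0,0,0,0.4],[0,0,15.8,0,0,0,0.4],[0,0,16,0,0,0,0.4],[0,0,16,0,0,0,0.4]]]'; python3 -m creep '[[[0,0,0.1,0,0,0,0.4],[0,0,0.2,0,0,0,0.4],[0,0,0.25,0,0,0,0.4],[0,0,0.25,0,0,0,0.4]]]'
```

```text
t: 10.05
eef_pos: [0.5395, 0.353, 0.0408]
tool_rot: [-0.0, 0.999, -0.041, 0.001]
contact_force: [0.2, -0.2, -2.7]
gripper_width: 0.732
t: 10.55
eef_pos: [0.539, 0.3526, 0.0374]
tool_rot: [0.0, 0.999, -0.041, -0.0]
contact_force: [1.0, -0.1, -2.2]
gripper_width: 0.73
```

```bash
python3 -m creep '[[[0,0,0.05,0,0,0,0.4],[0,0,0.1,0,0,0,0.4],[0,0,0.1,0,0,0,0.4]]]'
```

```text
t: 10.92
eef_pos: [0.5391, 0.3527, 0.0374]
tool_rot: [-0.0, 0.999, -0.041, -0.0]
contact_force: [-2.8, -0.9, 6.7]
gripper_width: 0.734
```

Contact felt; release slowly and lift.

```bash
python3 -m creep '[[[0,0,0,0,0,0,0.78],[0,0,0,0,0,0,0.85],[0,0,0,0,0,0,0.95],[0,0,0,0,0,0,1],[0,0,0,0,0,0,1],[0,0,-1,0,0,0,1],[0,0,-4,0,0,0,1],[0,0,-9,0,0,0,1],[0,0,-14,0,0,0,1],[0,0,-18,0,0,0,1]]]'; python3 goal.py .428 -.191 .20 25.5;  python3 - <<'E'
from m import *
p,d=bot.read_camera("wrist");cv2.imwrite("pics/w3.png",p)
cal=bot.calibration("wrist");W=cloud(cal,d);print(capc(W,d>0,np.array(J["low_cr"][0]),.068,.032)[1],capc(W,d>0,np.array([.539,.353]),.068,.032)[1:])
E
```

```text
t: 12.18
eef_pos: [0.5395, 0.3526, 0.2196]
tool_rot: [-0.001, 0.999, -0.041, 0.001]
contact_force: [0.4, 0.4, 0.0]
gripper_width: 1.0
t 12.18 pos [0.5395 0.3526 0.2196] grip 1.0 F [0.4 0.4 0. ]
shift cm [-6.64 55.1   1.86] rot [-0.0012 -0.0021 -0.5275]
[0.663 0.345] (array([0.543, 0.356]), 2795)
```

View pics/w3.png

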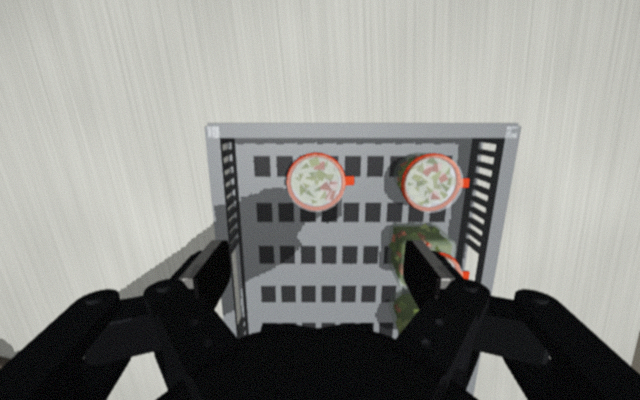

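```bash
python3 -m creep '[[[-0.3,2.5,0,0,0,-0.03,1],[-0.9,8,0,0,0,-0.08,1],[-1.6,13.8,0.2,0,0,-0.14,1],[-2.3,19.6,0.4,0,0,-0.2,1],[-3,25.4,0.6,0,0,-0.26,1],[-3.7,31.2,0.8,0,0,-0.32,1],[-4.4,37,1,0,0,-0.38,1],[-5.1,42.8,1.3,0,0,-0.44,1],[-5.8,48.6,1.6,0,0,-0.49,1],[-6.4,53,1.86,0,0,-0.52,1]]]'; python3 -m creep '[[[-0.24,2.1,0,0,0,-0.007,1],[-0.24,2.1,0,0,0,-0.007,1],[-0.24,2.1,0,0,0,-0.007,1]]]'; python3 - <<'E'
from m import *
p,d=bot.read_camera("wrist");cv2.imwrite("pics/w4.png",p)
cal=bot.calibration("wrist");W=cloud(cal,d);print(capc(W,d>0,np.array([.428,-.191]),.094,.027)[1:])
Q=W[(d>0)&(W[...,2]>.02)&(W[...,2]<.072)&(np.hypot(W[...,0]-.428,W[...,1]+.191)<.056)][:,:2]
print("sq",cv2.minAreaRect(Q.astype(np.float32)),len(Q))
E
python3 goal.py .428 -.191 .032 25.5
```

```text
t: 13.48
eef_pos: [0.431, -0.1729, 0.1985]
tool_rot: [0.0, 0.976, 0.217, 0.001]
contact_force: [0.4, 0.5, -0.2]
gripper_width: 0.998
t: 13.85
eef_pos: [0.4385, -0.1896, 0.198]
tool_rot: [-0.0, 0.975, 0.221, 0.0]
contact_force: [-0.4, 0.2, -0.1]
gripper_width: 1.0
(array([ 0.427, -0.193]), 2564)
sq ((0.4269150495529175, -0.19363757967948914), (0.06230372563004494, 0.06222435459494591), 23.798158645629883) 1316
t 13.9 pos [ 0.4386 -0.1893  0.1979] grip 0.998 F [ 0.3  0.1 -0.2]
shift cm [-1.03 -0.29 16.59] rot [-0.0007 -0.0001  0.0013]
```

View pics/w4.png

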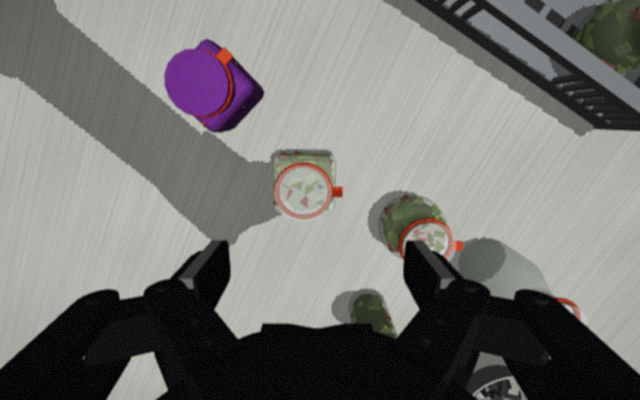

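```bash
python3 -m creep '[[[-0.6,-0.1,0,0,0,0.01,1],[-1.14,-0.19,1,0,0,0.01,1],[-1.14,-0.19,4,0,0,0.01,1],[-1.14,-0.19,8,0,0,0.01,1],[-1.14,-0.19,12,0,0,0.01,1],[-1.14,-0.19,15,0,0,0.01,1],[-1.14,-0.19,16.3,0,0,0.01,1],[-1.14,-0.19,16.6,0,0,0.01,1],[-1.14,-0.19,16.6,0,0,0.01,1]]]'; python3 -m creep '[[[0,0,0,0,0,0,0.4],[0,0,0,0,0,0,0.4],[0,0,0,0,0,0,0.4],[0,0,0,0,0,0,0.4],[0,0,0,0,0,0,0.4]]]' 50
```

```text
t: 15.02
eef_pos: [0.4279, -0.1938, 0.0325]
tool_rot: [0.0, 0.976, 0.216, 0.001]
contact_force: [-0.2, -0.6, 0.4]
gripper_width: 1.001
t: 15.65
eef_pos: [0.4281, -0.1938, 0.0329]
tool_rot: [0.0, 0.976, 0.216, 0.001]
contact_force: [-0.5, 0.3, 5.3]
gripper_width: 0.721
```

```bash
python3 -m creep '[[[0,0,-0.5,0,0,0,0.4],[0,0,-2,0,0,0,0.4],[0,0,-5,0,0,0,0.4],[0,0,-9,0,0,0,0.4],[0,0,-13,0,0,0,0.4],[0,0,-16,0,0,0,0.4],[0,0,-17.5,0,0,0,0.4],[0,0,-17.5,0,0,0,0.4]]]'; python3 goal.py .531 .2605 .208 -4.7
```

```text
t: 16.65
eef_pos: [0.4277, -0.1935, 0.2075]
tool_rot: [0.0, 0.976, 0.216, 0.001]
contact_force: [-0.4, -0.8, -3.7]
gripper_width: 0.72
t 16.65 pos [ 0.4277 -0.1935  0.2075] grip 0.72 F [-0.4 -0.8 -3.7]
shift cm [ 2.851e+01 -3.681e+01 -1.000e-02] rot [ 0.     -0.0018  0.5173]
```

```bash
python3 -m creep '[[[0.8,-1,0,0,0,0.015,0.4],[2.9,-3.7,0,0,0,0.05,0.4],[6,-7.7,0,0,0,0.11,0.4],[9.4,-12.1,0,0,0,0.17,0.4],[12.8,-16.6,0,0,0,0.235,0.4],[16.2,-21,0,0,0,0.3,0.4],[19.7,-25.4,0,0,0,0.36,0.4],[23,-29.7,0,0,0,0.42,0.4],[25.9,-33.5,0,0,0,0.47,0.4],[27.8,-35.9,0,0,0,0.505,0.4]]]'; python3 -m creep '[[[0.4,-0.8,0,0,0,0.012,0.4],[0.4,-0.8,0,0,0,0.012,0.4],[0.4,-0.8,0,0,0,0.012,0.4]]]'; python3 goal.py .531 .2605 .039 -4.7; python3 - <<'E'
from m import *
p,d=bot.read_camera("wrist");cv2.imwrite("pics/w5.png",p)
cal=bot.calibration("wrist");W=cloud(cal,d)
o=bot.get_obs()["eef_pos"]
for z in (.262,.267,.272): print(z,capc(W,d>0,o[:2],z,.027)[1:])
E
```

```text
t: 17.9
eef_pos: [0.5272, 0.2518, 0.2045]
tool_rot: [0.001, 0.999, -0.034, -0.001]
contact_force: [-0.0, -0.1, -3.6]
gripper_width: 0.72
t: 18.27
eef_pos: [0.5326, 0.2546, 0.2063]
tool_rot: [0.001, 0.999, -0.042, -0.001]
contact_force: [0.3, -0.4, -2.1]
gripper_width: 0.717
t 18.27 pos [0.5326 0.2546 0.2063] grip 0.717 F [ 0.3 -0.4 -2.1]
shift cm [-0.2  -0.59 16.73] rot [ 0.0014  0.001  -0.0021]
0.262 (array([0.53476535, 0.2668588 ]), 14153)
0.267 (array([0.53376535, 0.2658588 ]), 12529)
0.272 (array([0.53376535, 0.2658588 ]), 8712)
```

View pics/w5.png

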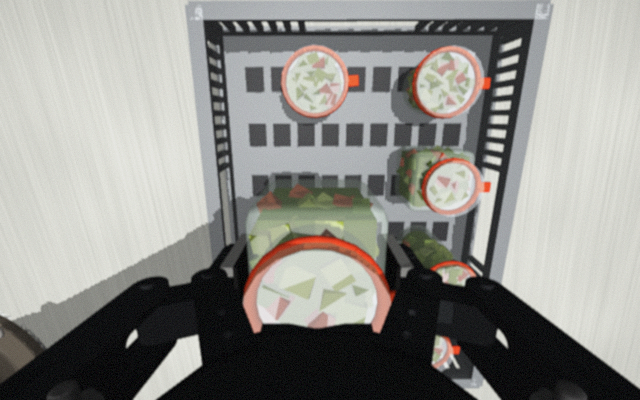

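```bash
python3 -m creep '[[[-0.1,-0.3,0.5,0,0,0,0.4],[-0.2,-0.5,3,0,0,0,0.4],[-0.2,-0.5,7,0,0,0,0.4],[-0.2,-0.5,11,0,0,0,0.4],[-0.2,-0.5,14,0,0,0,0.4],[-0.2,-0.5,15.5,0,0,0,0.4],[-0.2,-0.5,16.1,0,0,0,0.4],[-0.2,-0.5,16.4,0,0,0,0.4],[-0.2,-0.5,16.4,0,0,0,0.4]]]'; python3 goal.py .531 .26 .039 -4.7
```

```text
t: 19.45
eef_pos: [0.5318, 0.2623, 0.0437]
tool_rot: [-0.0, 0.999, -0.041, 0.001]
contact_force: [-0.3, 0.2, -3.3]
gripper_width: 0.716
t 19.45 pos [0.5318 0.2623 0.0437] grip 0.716 F [-0.3  0.2 -3.3]
shift cm [-0.06  0.23  0.47] rot [-0.001  -0.0011 -0.0001]
```

```bash
python3 -m creep '[[[-0.05,0.1,0.1,0,0,0,0.4],[-0.05,0.2,0.3,0,0,0,0.4],[-0.05,0.2,0.42,0,0,0,0.4],[-0.05,0.2,0.5,0,0,0,0.4],[-0.05,0.2,0.5,0,0,0,0.4]]]'
```

```text
t: 20.08
eef_pos: [0.5306, 0.2599, 0.039]
tool_rot: [-0.0, 0.999, -0.041, -0.0]
contact_force: [-4.6, -0.9, 9.0]
gripper_width: 0.719
```

```bash
python3 -m creep '[[[0,0,-0.03,0,0,0,0.4],[0,0,-0.03,0,0,0,0.77],[0,0,-0.03,0,0,0,0.85],[0,0,-0.03,0,0,0,0.93],[0,0,-0.03,0,0,0,1],[0,0,-1,0,0,0,1],[0,0,-4,0,0,0,1],[0,0,-9,0,0,0,1],[0,0,-14,0,0,0,1],[0,0,-18,0,0,0,1]]]'; python3 goal.py .5595 -.189 .22 -4.7;  python3 - <<'E'
from m import *
p,d=bot.read_camera("wrist");cv2.imwrite("pics/w6.png",p)
cal=bot.calibration("wrist");W=cloud(cal,d);print(capc(W,d>0,np.array(J["square_cr"][0]),.1,.027)[1],capc(W,d>0,np.array([.531,.26]),.1,.027)[1:])
E
```

```text
t: 21.32
eef_pos: [0.531, 0.26, 0.2208]
tool_rot: [-0.001, 0.999, -0.041, 0.001]
contact_force: [0.3, 0.9, -0.7]
gripper_width: 1.004
t 21.32 pos [0.531  0.26   0.2208] grip 1.004 F [ 0.3  0.9 -0.7]
shift cm [6.530e+00 4.451e+01 3.000e-02] rot [-0.0014 -0.0017 -0.0004]
[0.657 0.252] (array([0.534, 0.263]), 2478)
```

View pics/w6.png

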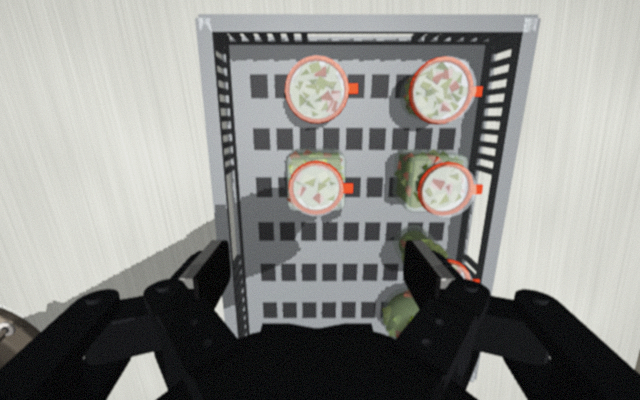

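```bash
python3 -m creep '[[[0.3,2,0,0,0,0,1],[0.9,6,0,0,0,0,1],[1.6,11,0,0,0,0,1],[2.4,16.5,0,0,0,0,1],[3.2,22,0,0,0,0,1],[4,27.5,0,0,0,0,1],[4.8,33,0,0,0,0,1],[5.6,38.3,0,0,0,0,1],[6.2,42.4,0,0,0,0,1],[6.53,44.5,0,0,0,0,1]]]'; python3 -m creep '[[[0,0,0,0,0,0,1],[0,0,0,0,0,0,1]]]';  python3 - <<'E'
from m import *
p,d=bot.read_camera("wrist");cv2.imwrite("pics/w7.png",p)
cal=bot.calibration("wrist");W=cloud(cal,d);print(capc(W,d>0,np.array([.5595,-.189]),.088,.027)[1:],capc(W,d>0,np.array(J["tall_jar"][0]),.11,.027)[1:])
E
python3 goal.py .5595 -.189 .064 -4.7
```

```text
t: 22.62
eef_pos: [0.5568, -0.1931, 0.2168]
tool_rot: [0.001, 0.999, -0.044, -0.001]
contact_force: [-0.6, 0.6, -1.0]
gripper_width: 0.999
t: 22.88
eef_pos: [0.5585, -0.1879, 0.2171]
tool_rot: [-0.0, 0.999, -0.041, -0.001]
contact_force: [0.6, 0.4, -1.1]
gripper_width: 0.997
(array([ 0.5595, -0.191 ]), 2125) (array([ 0.576, -0.311]), 1314)
t 22.93 pos [ 0.5588 -0.1875  0.2173] grip 0.996 F [-0.4  0.3  0. ]
shift cm [ 0.1   0.16 15.33] rot [-0.0008  0.0014  0.0015]
```

View pics/w7.png

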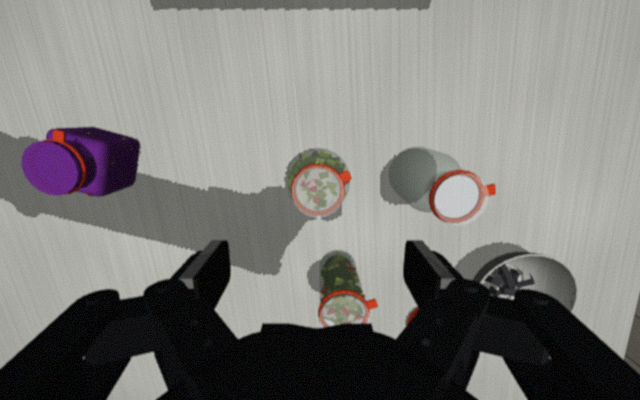

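```bash
python3 -m creep '[[[0.1,0.25,1,0,0,0,1],[0.1,0.25,4,0,0,0,1],[0.1,0.25,8,0,0,0,1],[0.1,0.25,11.5,0,0,0,1],[0.1,0.25,14,0,0,0,1],[0.1,0.25,15,0,0,0,1],[0.1,0.25,15.3,0,0,0,1],[0.1,0.25,15.3,0,0,0,1]]]'
```

```text
t: 23.92
eef_pos: [0.5606, -0.1915, 0.0656]
tool_rot: [0.0, 0.999, -0.041, 0.001]
contact_force: [-0.9, -0.7, 0.1]
gripper_width: 1.001
```

```bash
python3 -m creep '[[[0,0,0.1,0,0,0,0.4],[0,0,0.1,0,0,0,0.4],[0,0,0.1,0,0,0,0.4],[0,0,0.1,0,0,0,0.4],[0,0,0.1,0,0,0,0.4],[0,0,0.1,0,0,0,0.4]]]' 50; python3 - <<'E'
from h import *
p,d=bot.read_camera("scene");cv2.imwrite("pics/s2.png",cv2.resize(p[80:230,180:380],None,fx=3.5,fy=3.5,interpolation=3))
E
```

```text
t: 24.68
eef_pos: [0.5603, -0.1917, 0.0652]
tool_rot: [-0.0, 0.999, -0.041, 0.001]
contact_force: [-2.3, -0.2, 8.9]
gripper_width: 0.643
```

View pics/s2.png

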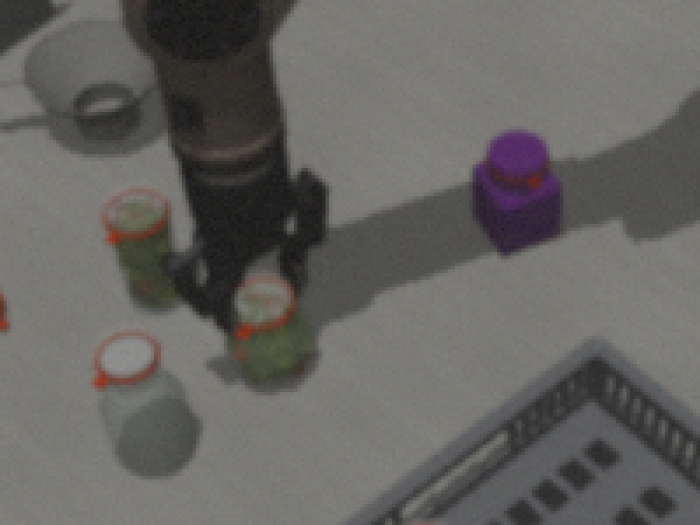

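```bash
python3 -m creep '[[[0,0,-0.5,0,0,0,0.4],[0,0,-2,0,0,0,0.4],[0,0,-5,0,0,0,0.4],[0,0,-9,0,0,0,0.4],[0,0,-12.5,0,0,0,0.4],[0,0,-14.5,0,0,0,0.4],[0,0,-15,0,0,0,0.4],[0,0,-15,0,0,0,0.4]]]'; python3 goal.py .516 .074 .214 -4.7
```

```text
t: 25.72
eef_pos: [0.5597, -0.1912, 0.2137]
tool_rot: [-0.0, 0.999, -0.041, -0.0]
contact_force: [0.6, 0.0, -3.9]
gripper_width: 0.64
t 25.73 pos [ 0.5597 -0.1912  0.2137] grip 0.64 F [ 0.6  0.  -3.9]
shift cm [-6.530e+00 -2.608e+01 -2.000e-02] rot [-0.0002  0.0003  0.0001]
```

```bash
python3 -m creep '[[[-0.25,-1,0,0,0,0,0.4],[-1,-4,0,0,0,0,0.4],[-2,-8,0,0,0,0,0.4],[-3,-12.2,0,0,0,0,0.4],[-4.1,-16.4,0,0,0,0,0.4],[-5.1,-20.4,0,0,0,0,0.4],[-5.9,-23.6,0,0,0,0,0.4],[-6.4,-25.5,0,0,0,0,0.4],[-6.53,-26.1,0,0,0,0,0.4],[-6.53,-26.1,0,0,0,0,0.4]]]'; python3 -m creep '[[[0,0,0,0,0,0,0.4],[0,0,0,0,0,0,0.4]]]'; python3 goal.py .516 .074 .0715 -4.7; python3 - <<'E'
from m import *
p,d=bot.read_camera("wrist");cv2.imwrite("pics/w8.png",p)
cal=bot.calibration("wrist");W=cloud(cal,d)
o=bot.get_obs()["eef_pos"]
for z in (.231,.236,.241): print(z,capc(W,d>0,o[:2],z,.027)[1:])
E
```

```text
t: 26.98
eef_pos: [0.5159, 0.0739, 0.2135]
tool_rot: [0.0, 0.999, -0.041, -0.0]
contact_force: [-0.0, -0.9, -3.5]
gripper_width: 0.641
t: 27.22
eef_pos: [0.5164, 0.073, 0.2139]
tool_rot: [0.0, 0.999, -0.042, 0.0]
contact_force: [0.1, -0.1, -3.9]
gripper_width: 0.639
t 27.23 pos [0.5164 0.073  0.2139] grip 0.639 F [ 0.1 -0.1 -3.9]
shift cm [-0.05 -0.1  14.24] rot [ 0.0002 -0.     -0.0017]
0.231 (array([0.51839359, 0.07621701]), 10427)
0.236 (array([0.51739359, 0.07421701]), 9934)
0.241 (array([0.51439359, 0.07421701]), 8644)
```

View pics/w8.png

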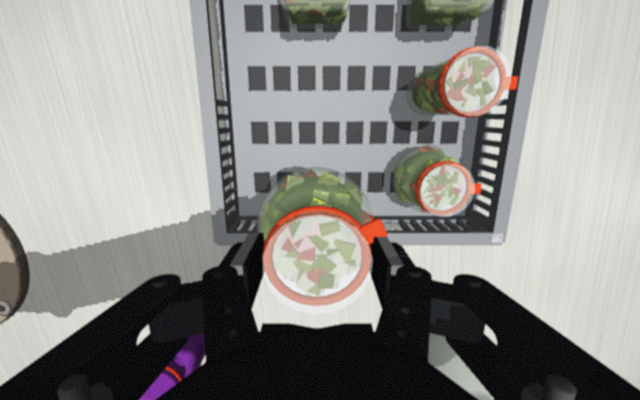

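```bash
python3 -m creep '[[[-0.05,0,1,0,0,0,0.4],[-0.05,0,4,0,0,0,0.4],[-0.05,0,8,0,0,0,0.4],[-0.05,0,11,0,0,0,0.4],[-0.05,0,12.8,0,0,0,0.4],[-0.05,0,13.6,0,0,0,0.4],[-0.05,0,13.9,0,0,0,0.4],[-0.05,0,13.9,0,0,0,0.4],[-0.05,0,13.9,0,0,0,0.4]]]'; python3 -m creep '[[[0,0,0.1,0,0,0,0.4],[0,0,0.2,0,0,0,0.4],[0,0,0.3,0,0,0,0.4],[0,0,0.3,0,0,0,0.4]]]'
```

```text
t: 28.4
eef_pos: [0.5164, 0.0743, 0.0756]
tool_rot: [-0.0, 0.999, -0.041, 0.001]
contact_force: [0.2, 0.0, -4.1]
gripper_width: 0.633
t: 28.9
eef_pos: [0.5157, 0.0741, 0.0718]
tool_rot: [0.0, 0.999, -0.041, -0.0]
contact_force: [-0.2, -0.2, -3.1]
gripper_width: 0.637
```

```bash
python3 -m creep '[[[0,0,0.05,0,0,0,0.4],[0,0,0.1,0,0,0,0.4],[0,0,0.1,0,0,0,0.4]]]'
```

```text
t: 29.28
eef_pos: [0.5159, 0.0742, 0.0713]
tool_rot: [-0.0, 0.999, -0.041, -0.0]
contact_force: [-2.9, -0.0, 5.3]
gripper_width: 0.639
```

```bash
python3 -m creep '[[[0,0,0,0,0,0,0.69],[0,0,0,0,0,0,0.77],[0,0,0,0,0,0,0.9],[0,0,0,0,0,0,1],[0,0,0,0,0,0,1],[0,0,-1,0,0,0,1],[0,0,-4,0,0,0,1],[0,0,-9,0,0,0,1],[0,0,-13,0,0,0,1],[0,0,-15,0,0,0,1]]]'; python3 goal.py .5765 -.317 .23 -4.7;  python3 - <<'E'
from m import *
p,d=bot.read_camera("wrist");cv2.imwrite("pics/w9.png",p)
cal=bot.calibration("wrist");W=cloud(cal,d);print(capc(W,d>0,np.array(J["belly_cr"][0]),.094,.027)[1],capc(W,d>0,np.array([.516,.075]),.094,.027)[1:])
E
```

```text
t: 30.52
eef_pos: [0.5168, 0.074, 0.2239]
tool_rot: [-0.001, 0.999, -0.041, 0.002]
contact_force: [-0.8, -0.8, 0.5]
gripper_width: 1.003
t 30.52 pos [0.5168 0.074  0.2239] grip 1.003 F [-0.8 -0.8  0.5]
shift cm [ 9.17 38.48 -0.65] rot [-0.0019 -0.0034 -0.0004]
[0.639 0.064] (array([0.516, 0.074]), 2161)
```

View pics/w9.png

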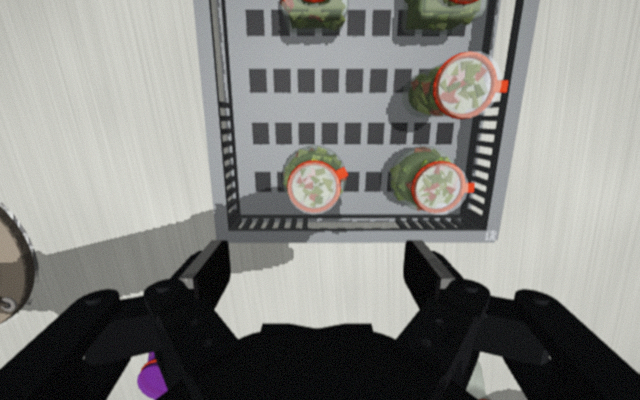

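Belly jar stands at (315,185) in line with its mate (440,187). Now the tall one.

```bash
python3 -m creep '[[[0.4,1.7,0,0,0,0,1],[1.3,5.5,0,0,0,0,1],[2.5,10.5,0,0,0,0,1],[3.8,15.9,0,0,0,0,1],[5.1,21.3,0,0,0,0,1],[6.4,26.7,0,0,0,0,1],[7.6,32,0,0,0,0,1],[8.6,36.2,0,0,0,0,1],[9.17,38.5,0,0,0,0,1],[9.17,38.5,0,0,0,0,1]]]'; python3 -m creep '[[[0,0,0,0,0,0,1],[0,0,0,0,0,0,1]]]';  python3 - <<'E'
from m import *
p,d=bot.read_camera("wrist");cv2.imwrite("pics/w10.png",p)
cal=bot.calibration("wrist");W=cloud(cal,d);print(capc(W,d>0,np.array([.5765,-.317]),.11,.027)[1:])
E
python3 goal.py .5765 -.317 .084 -4.7
```

```text
t: 31.82
eef_pos: [0.5734, -0.3207, 0.2194]
tool_rot: [0.001, 0.999, -0.043, -0.001]
contact_force: [-0.1, 0.6, -0.1]
gripper_width: 0.997
t: 32.08
eef_pos: [0.5757, -0.3157, 0.2205]
tool_rot: [-0.001, 0.999, -0.04, -0.0]
contact_force: [-0.3, 0.3, 0.1]
gripper_width: 1.004
(array([ 0.5765, -0.32  ]), 2424)
t 32.12 pos [ 0.5758 -0.3158  0.2207] grip 0.997 F [-0.5  0.6 -0.4]
shift cm [ 0.08  0.13 13.67] rot [-0.0008  0.0003  0.0018]
```

View pics/w10.png

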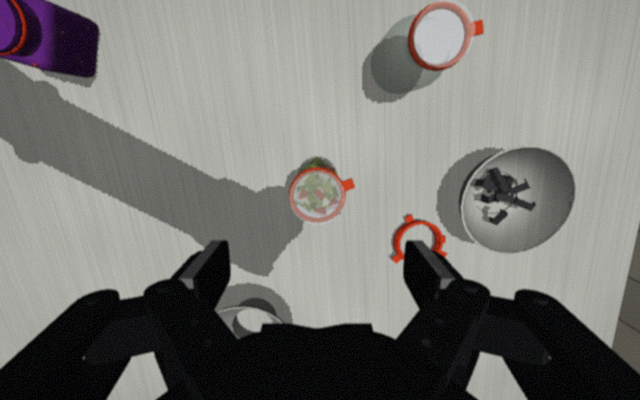

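```bash
python3 -m creep '[[[0.08,0.25,1,0,0,0,1],[0.08,0.25,4,0,0,0,1],[0.08,0.25,7.5,0,0,0,1],[0.08,0.25,10.5,0,0,0,1],[0.08,0.25,12.6,0,0,0,1],[0.08,0.25,13.5,0,0,0,1],[0.08,0.25,13.8,0,0,0,1],[0.08,0.25,13.8,0,0,0,1]]]';  python3 -m creep '[[[0,0,0,0,0,0,0.4],[0,0,0,0,0,0,0.4],[0,0,0,0,0,0,0.4],[0,0,0,0,0,0,0.4],[0,0,0,0,0,0,0.4],[0,0,0,0,0,0,0.4]]]' 50
```

```text
t: 33.12
eef_pos: [0.5767, -0.32, 0.0836]
tool_rot: [0.0, 0.999, -0.041, 0.001]
contact_force: [0.0, -0.5, -0.3]
gripper_width: 1.002
t: 33.88
eef_pos: [0.5765, -0.3201, 0.0839]
tool_rot: [0.0, 0.999, -0.041, 0.001]
contact_force: [-2.8, 0.7, 6.3]
gripper_width: 0.618
```

```bash
python3 -m creep '[[[0,0,-0.3,0,0,0,0.4],[0,0,-1.2,0,0,0,0.4],[0,0,-3.5,0,0,0,0.4],[0,0,-7,0,0,0,0.4],[0,0,-11,0,0,0,0.4],[0,0,-14,0,0,0,0.4],[0,0,-15.5,0,0,0,0.4],[0,0,-15.8,0,0,0,0.4],[0,0,-15.8,0,0,0,0.4]]]'; python3 goal.py .5235 .1660 .242 -4.7; python3 - <<'E'
from h import *
p,d=bot.read_camera("scene");cv2.imwrite("pics/s3.png",cv2.resize(p[20:220,150:400],None,fx=3,fy=3,interpolation=3))
E
```

```text
t: 35.0
eef_pos: [0.5758, -0.3192, 0.2397]
tool_rot: [-0.0, 0.999, -0.041, -0.001]
contact_force: [-0.6, -0.7, -3.6]
gripper_width: 0.614
t 35.0 pos [ 0.5758 -0.3192  0.2397] grip 0.614 F [-0.6 -0.7 -3.6]
shift cm [ -9.18 -47.93  -0.18] rot [-0.0007  0.0017  0.0002]
```

View pics/s3.png

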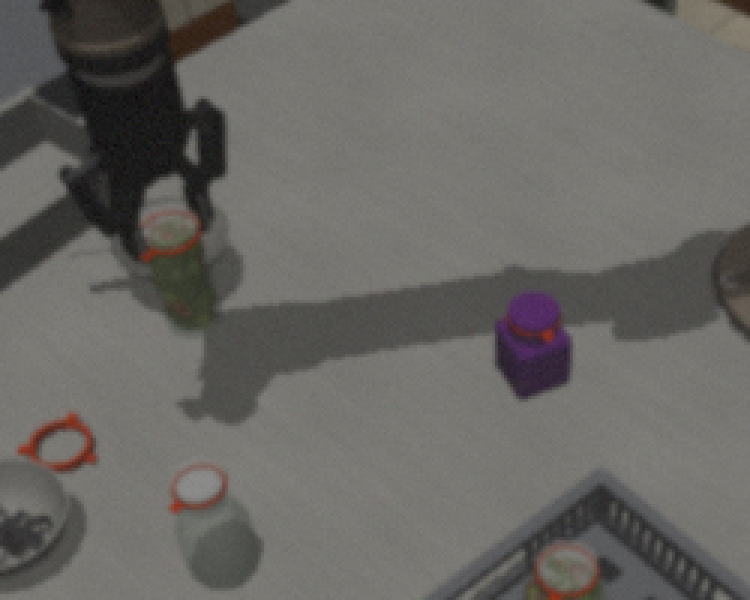

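```bash
python3 -m creep '[[[-0.2,-1.2,0,0,0,0,0.4],[-0.8,-4,0,0,0,0,0.4],[-1.6,-8.5,0,0,0,0,0.4],[-2.6,-13.5,0,0,0,0,0.4],[-3.6,-18.7,0,0,0,0,0.4],[-4.6,-23.9,0,0,0,0,0.4],[-5.6,-29.1,0,0,0,0,0.4],[-6.6,-34.3,0,0,0,0,0.4],[-7.5,-39.2,0,0,0,0,0.4],[-8.3,-43.3,0,0,0,0,0.4]]]'; python3 -m creep '[[[-0.5,-2.8,0,0,0,0,0.4],[-0.8,-4.3,0,0,0,0,0.4],[-0.88,-4.6,0,0,0,0,0.4],[-0.88,-4.6,0,0,0,0,0.4],[-0.88,-4.6,0,0,0,0,0.4],[-0.88,-4.6,0,0,0,0,0.4]]]'; python3 goal.py .5235 .1660 .0905 -4.7; python3 - <<'E'
from m import *
p,d=bot.read_camera("wrist");cv2.imwrite("pics/w11.png",p)
cal=bot.calibration("wrist");W=cloud(cal,d)
o=bot.get_obs()["eef_pos"]
for z in (.26,.265,.27): print(z,capc(W,d>0,o[:2],z,.027)[1:])
E
```

```text
t: 36.3
eef_pos: [0.5277, 0.1216, 0.2404]
tool_rot: [-0.0, 0.999, -0.04, -0.0]
contact_force: [0.6, 0.2, -3.2]
gripper_width: 0.616
t: 37.05
eef_pos: [0.5242, 0.1642, 0.241]
tool_rot: [0.0, 0.999, -0.042, 0.0]
contact_force: [0.6, -0.1, -4.1]
gripper_width: 0.614
t 37.05 pos [0.5242 0.1642 0.241 ] grip 0.614 F [ 0.6 -0.1 -4.1]
shift cm [-0.09 -0.17 15.05] rot [ 0.     -0.0001 -0.0016]
0.26 (array([0.52915696, 0.16948707]), 6375)
0.265 (array([0.52415696, 0.16648707]), 10522)
0.27 (array([0.52415696, 0.16548707]), 10266)
```

View pics/w11.png

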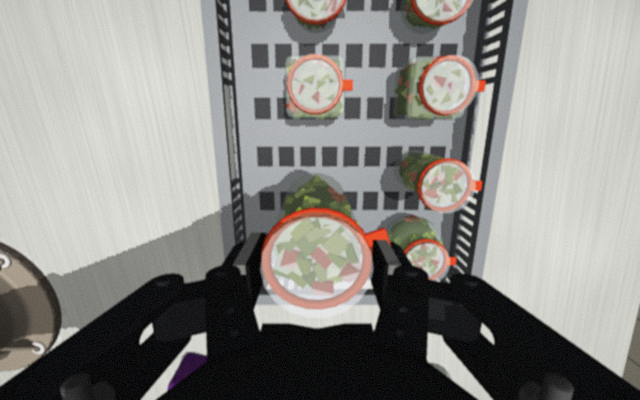

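```bash
python3 -m creep '[[[-0.08,-0.1,1,0,0,0,0.4],[-0.08,-0.1,4,0,0,0,0.4],[-0.08,-0.1,8,0,0,0,0.4],[-0.08,-0.1,11.5,0,0,0,0.4],[-0.08,-0.1,13.5,0,0,0,0.4],[-0.08,-0.1,14.4,0,0,0,0.4],[-0.08,-0.1,14.7,0,0,0,0.4],[-0.08,-0.1,14.7,0,0,0,0.4],[-0.08,-0.1,14.7,0,0,0,0.4]]]'; python3 -m creep '[[[0,0,0.1,0,0,0,0.4],[0,0,0.2,0,0,0,0.4],[0,0,0.3,0,0,0,0.4],[0,0,0.3,0,0,0,0.4]]]'
```

```text
t: 38.22
eef_pos: [0.5239, 0.1666, 0.0947]
tool_rot: [-0.0, 0.999, -0.041, 0.001]
contact_force: [-0.2, -0.1, -2.9]
gripper_width: 0.616
t: 38.72
eef_pos: [0.5232, 0.1663, 0.0908]
tool_rot: [0.0, 0.999, -0.041, -0.0]
contact_force: [0.0, -0.7, -3.1]
gripper_width: 0.614
```

```bash
python3 -m creep '[[[0,0,0.05,0,0,0,0.4],[0,0,0.1,0,0,0,0.4],[0,0,0.14,0,0,0,0.4],[0,0,0.14,0,0,0,0.4]]]'
```

```text
t: 39.22
eef_pos: [0.5234, 0.1664, 0.0899]
tool_rot: [-0.0, 0.999, -0.041, 0.0]
contact_force: [-2.0, 0.1, 4.3]
gripper_width: 0.611
```

```bash
python3 -m creep '[[[0,0,0,0,0,0,0.66],[0,0,0,0,0,0,0.73],[0,0,0,0,0,0,0.85],[0,0,0,0,0,0,1],[0,0,0,0,0,0,1],[0,0,-1,0,0,0,1],[0,0,-4,0,0,0,1],[0,0,-9,0,0,0,1],[0,0,-14,0,0,0,1],[0,0,-18,0,0,0,1]]]';  python3 -m creep '[[[-0.5,2,-1,0,0,0,1],[-1,6,-2,0,0,0,1],[-1,11,-2,0,0,0,1],[-1,16.5,-2,0,0,0,1],[-1,22,-2,0,0,0,1],[-1,27.5,-2,0,0,0,1],[-1,32,-2,0,0,0,1],[-1,34,-2,0,0,0,1],[-1,34,-2,0,0,0,1],[-1,34,-2,0,0,0,1]]]'; python3 - <<'E'
from m import *
J.update(low_p=([.539,.353],.068,.032),square_p=([.531,.26],.1,.027),tall_p=([.524,.167],.116,.027),belly_p=([.516,.075],.094,.027))
for cam in ["top","scene"]:
    p,d=bot.read_camera(cam);cal=bot.calibration(cam);W=cloud(cal,d)
    cv2.imwrite(f"pics/{cam}_end.png",p)
    for n,(c,z,R) in J.items():
        if n.endswith("_jar"):continue
        try: b=capc(W,d>0,np.array(c),z-.002*(cam=="scene"),R); print(cam,n,np.round(b[1],4),b[2])
        except Exception as e: print(cam,n,e)
    if cam=="top": cv2.imwrite("pics/c_end.png",cv2.resize(p[70:260,110:340],None,fx=3,fy=3,interpolation=3))
    else: cv2.imwrite("pics/s_end.png",cv2.resize(p[100:380,190:480],None,fx=2,fy=2,interpolation=3))
E
```

```text
t: 40.48
eef_pos: [0.5236, 0.1661, 0.2723]
tool_rot: [-0.001, 0.999, -0.041, 0.001]
contact_force: [0.1, 0.1, -0.7]
gripper_width: 0.999
t: 41.72
eef_pos: [0.4851, -0.1707, 0.289]
tool_rot: [-0.0, 0.999, -0.041, -0.001]
contact_force: [0.8, 0.2, -0.2]
gripper_width: 0.998
top low_cr [0.66  0.342] 681
top square_cr [0.654 0.25 ] 498
top tall_cr [0.648 0.156] 511
top belly_cr [0.637 0.064] 481
top bottle [ 0.678 -0.196] 402
top purple [ 0.31  -0.146] 503
top low_p [0.537 0.353] 700
top square_p [0.529 0.261] 504
top tall_p [0.521 0.167] 517
top belly_p [0.513 0.075] 482
scene low_cr [0.664 0.343] 651
scene square_cr [0.658 0.251] 424
scene tall_cr [0.652 0.158] 392
scene belly_cr [0.641 0.066] 335
scene bottle [ 0.681 -0.194] 217
scene purple [ 0.314 -0.144] 187
scene low_p [0.542 0.354] 566
scene square_p [0.533 0.263] 370
scene tall_p [0.525 0.169] 338
scene belly_p [0.517 0.076] 284
```

View pics/c_end.png

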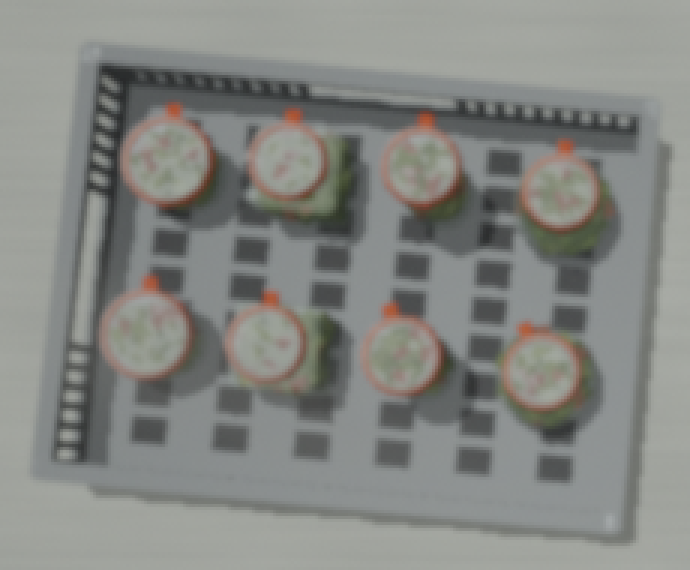

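View pics/s_end.png

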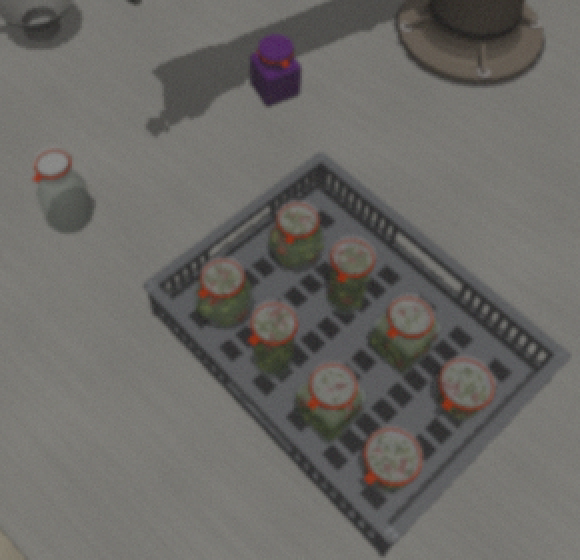

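```bash
python3 -c "
from station import bot
print(bot.hand_in())"
```

```text
the job is handed in; nothing more can be done
None
```

All four loose jars now stand upright on the crate floor, each directly in front of its mate. I handed the job in at about 42 s of the 109 s allowed. I worked in the order low, square, belly, tall, and turned the square jar to sit parallel to the crate. The purple square look-alike was left alone.

- **Final camera checks:** the top and scene views both show each pair lined up front to back to within about 2 mm. Lid heights match jars standing on the crate floor.
- **Things that were to stay put:** the crated jars, the bottle and the purple jar measure where they were at the start, to within 1 mm.
- **Forces:** the forces I read stayed under about 12 N, with no drops or slips. I read them only at the end of each move, so a brief peak in between could have gone unseen.
- **Disagreements:** the top and scene cameras differ by a steady 3–4 mm in x, so I used the average. The networks also took the purple look-alike for the square jar and made a few other shape mix-ups, so I identified each jar from the pictures and its height.

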